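# Roll a sample cylinder onto the viewing pane

### The job

On the grey viewing board, roll the steel sample cylinder that is lying there along the board until it stops squarely over the middle of the flat frosted pane, so that it can be inspected. Roll it only by stroking or pushing its top from above with the tips of the fingers, in as many strokes as you like: do not push it from behind or from the side, and do not grip or lift it. Leave everything else where it stands.

Things in the scene. Friction and masses are not known exactly. Their poses are not given: they have to be found in the camera images.
- cylinder: Smooth steel sample cylinder lying on the board: diameter 50 mm, length 110 mm, 0.3 to 0.5 kg. Origin at its very centre, z = 0.045, so its top is at z = 0.070. Its x axis is its long axis, level, across the board; y and z turn as it rolls (z up at the start). Let go slowly it stops by itself within a few mm. A fingertip that sticks to its top travels twice as far as the cylinder.
- pane: Frosted white pane with a thin dark frame, flush in the board (nothing to feel or stop the cylinder): 60 mm along the board (its y axis), 130 mm across (its x axis). Origin at its centre, z = 0.020. Fixed. At the start the cylinder lies parallel to the pane's x axis, centred on it across the board, 90 to 150 mm from its centre along +y or -y.
- board: Grey, flat, level viewing board fixed to the bench on rubber feet: 200 mm (its x axis) by 360 mm (its y axis, along which the cylinder rolls), top at z = 0.020, a black curb 6 mm high along each of its two short ends. Origin on the bench under its centre (z = 0).
- white_pot: Small white capped pot, 32 mm diameter, 58 mm high, standing on the board near its far long edge, beside the cylinder's lane; origin at the centre of its underside. To be left alone.
- brown_pot: Small brown capped pot, 27 mm diameter, 52 mm high, standing on the board near its far long edge, beside the cylinder's lane; origin at the centre of its underside. To be left alone.
- spare_cylinder: A second steel cylinder of the same size, but standing upright on the bench behind the board, 110 mm high; origin at its centre. To be left alone.
- marker: Marker pen, 136 mm long, 14 mm thick, lying on the bench behind the board; origin at its underside. To be left alone.
- big_beaker: Clear beaker, 74 mm wide, 88 mm high, standing on the bench behind the board; origin at the centre of its underside. To be left alone.
Things that resemble listed ones, but are neither listed nor needed, are in the scene too. What is shaped like the cylinder but blue is not meant.

How it is judged:
By the outcome, as a careful person would: the job done as asked, in the order asked, and still so for the second after the job is handed in, with the robot touching nothing.
It also fails if it takes over 54 s, if anything falls off the work surface, if the arm or the gripper's body presses on something with over 40 N, if the wrist force passes 120 N, or if a joint passes its speed limit or range.

### The arm

A 6-joint arm with a two-finger parallel gripper is mounted at the origin on a cart in front of the work surface, level with it; the furniture and walls round the work are solid. World frame = base frame: x ahead of the robot, y to its left, z up, the work surface at z = 0. Lengths are in m, angles in rad, forces in N, time in s.
With the tool pointing down it reaches from about 0.35 to 0.975 m from the base axis. Payload 7.1 kg.
Tool frame: the origin (TCP) lies midway between the tips of the shut fingers; the grasp point (between the pads) lies 19 mm behind it; z points along the fingers, x is the direction in which the jaws open and shut, and the axes are right-handed (so a half turn about z gives the same grasp; the last joint's range is limited). The gripper opens to 88 mm and grips with 3 to 60 N. Pads are 20 mm wide; open, the fingers measure 115 mm over their backs; the gripper's body (75 mm by 178 mm) begins 61 mm behind the grasp point.
Start: joints at [-1.127, 0.423, 1.63, -0, 1.089, -0.019], TCP at [0.279, -0.559, 0.223] pointing down, gripper open.
Joint ranges: [-3, 3], [-0.9, 2.11], [0.09, 2.58], [-1.31, 4.45], [0.11, 2.69], [-2.54, 2.54]. Speed limits (rad/s): [2.39, 2.39, 3.01, 3.14, 3.14, 3.14].

### API

Orientations are given as a unit quaternion [w, x, y, z].
In Python, from station import move_pose, movel, movej, command_gripper, wait, inverse_kinematics, read_camera, camera_info, MotionError, job_done, get_time, get_joint_pos, get_qvel, get_effort, get_tcp_pos, get_ee_rot, get_ft_force, get_ft_torque, get_grip_width gives the robot as it stands. Calls block until the motion is done:
- move_pose(position, orientation): joint-space move of the TCP to a pose.
- movel(position, frame=None, v=0.15, until_force=None): straight line of the TCP; frame=None keeps the orientation; v is the mean speed in m/s. With until_force (N) it stops when the force on the tool has changed by that much, and returns True; else False.
- movej(angles): joint-space move.
- command_gripper(opening): opening from 0.0 (shut) to 1.0 (fully open); the grip force is fixed at half the most; returns when the fingers have stopped.
- wait(seconds).
- inverse_kinematics(position, orientation): joint angles nearest the present ones, or None.
- read_camera(name): name is "scene" or "side" or "wrist"; returns the picture (400x640x3 uint8, red, green, blue); there is no depth.
- camera_info(name): a dict with "intrinsics" (3x3 intrinsics, pixels), "T" (4x4, takes a point from camera to world coordinates); the wrist camera has in their place "tool_from_camera" (4x4, takes a point from camera to tool coordinates, whose origin is the TCP and whose axes are the tool frame's). Camera axes: x right, y up, looking along -z (the intrinsics and any distortion apply to the point x, -y, -z); pixel columns grow to the right and rows downward; lengths in m; the calibration is good to about 2 mm. A picture is of the moment at which its call begins: read the wrist's pose just before it. camera_info takes no time and is no camera call.
A pose or a line that the arm cannot do raises MotionError and nothing moves.
- job_done(): hands the job in, once; it reports no verdict.
Readings, each from a call of its own:
- get_time(): time.
- get_joint_pos(): joint angles.
- get_qvel(): joint speeds.
- get_effort(): joint torques, N m.
- get_tcp_pos(): TCP position.
- get_ee_rot(): TCP orientation.
- get_ft_force(): force on the tool from outside, world axes, zero at the start.
- get_ft_torque(): the same for the moment, N m.
- get_grip_width(): opening from 0.0 (shut) to 1.0 (fully open).
Only numpy, scipy, OpenCV 4.12 (cv2) and the standard library are available. Lean on these libraries where they do the work, as an engineer would, in place of code of your own. Each camera call takes 0.05 s, during which the arm holds its last target. There are 200 camera calls.

## Working session

There is one attempt and no reset: what is moved stays moved. The work goes in short steps, each a Python script; the robot and the scene stay as the last script left them, time stands still between calls to the robot, and variables do not carry over. Pictures are saved under pics/ and viewed, about 8 in all and at most 12, crops included, and the job is handed in when it is done.

```bash
mkdir -p pics; python3 - <<'E'
from station import *
import cv2,numpy as np
for n in ("scene","side"):
    cv2.imwrite(f"pics/{n}0.png",cv2.cvtColor(read_camera(n),cv2.COLOR_RGB2BGR))
    i=camera_info(n);print(n,{k:np.round(v,3).tolist() if not isinstance(v,str) else v for k,v in i.items()})
print(camera_info("wrist"),get_time(),get_ee_rot())
E
```

```text
scene {'intrinsics': [[437.267, 0.0, 324.331], [0.0, 437.267, 204.23], [0.0, 0.0, 1.0]], 'T': [[0.791, 0.235, -0.565, -0.016], [-0.612, 0.315, -0.725, -0.76], [0.008, 0.92, 0.393, 0.488], [0.0, 0.0, 0.0, 1.0]]}
side {'intrinsics': [[484.958, 0.0, 311.591], [0.0, 484.958, 196.481], [0.0, 0.0, 1.0]], 'T': [[-0.998, 0.013, -0.064, 0.512], [-0.064, -0.391, 0.918, 1.102], [-0.013, 0.92, 0.391, 0.514], [0.0, 0.0, 0.0, 1.0]]}
{'intrinsics': array([[294.07181016,   0.        , 318.83268108],
       [  0.        , 294.07181016, 202.06714292],
       [  0.        ,   0.        ,   1.        ]]), 'tool_from_camera': array([[ 9.99999915e-01, -4.03705037e-04,  7.78386162e-05,
         5.93347521e-04],
       [-3.65596390e-04, -9.59752765e-01, -2.80846037e-01,
        -7.76272222e-02],
       [ 1.88084787e-04,  2.80845984e-01, -9.59752832e-01,
        -1.61975621e-01],
       [ 0.00000000e+00,  0.00000000e+00,  0.00000000e+00,
         1.00000000e+00]])} 0.1 [-3.68186274e-04  8.50420902e-01 -5.26102502e-01 -5.58009363e-04]
```

View pics/scene0.png

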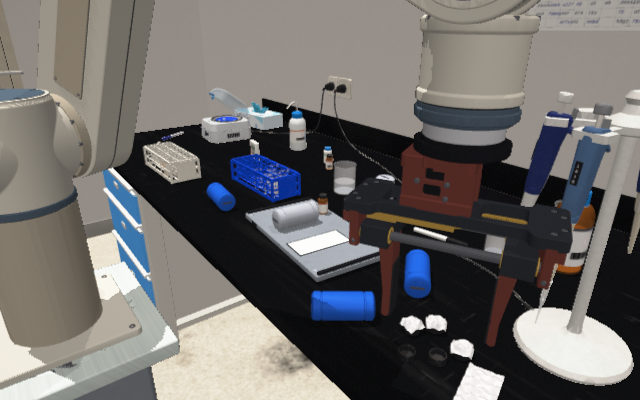

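View pics/side0.png

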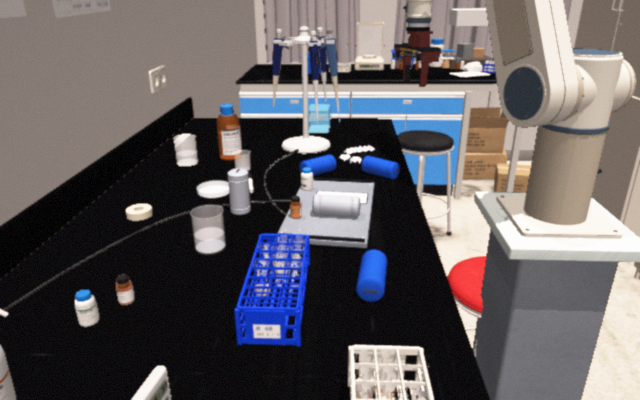

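The steel cylinder lying on the board is at scene (295,214) and side (337,205). Lookalikes:
- upright spare cylinder, side (239,190)
- blue cylinders, scene (221,197), (343,305) and (417,273)

The pane is at scene (318,243). Next I'll move above it for a wrist view.

```bash
cat > h.py <<'E'
from station import *
import cv2,numpy as np
from scipy.spatial.transform import Rotation as R
def ray(K,T,px,z):
    d=T[:3,:3]@np.array([(px[0]-K[0,2])/K[0,0],-(px[1]-K[1,2])/K[1,1],-1]); o=T[:3,3]
    return o+d*(z-o[2])/d[2]
def proj(K,T,p):
    c=T[:3,:3].T@(np.asarray(p)-T[:3,3]); return np.array([K[0,2]+K[0,0]*c[0]/-c[2],K[1,2]-K[1,1]*c[1]/-c[2]])
def wristT():
    w=np.array(get_ee_rot());M=np.eye(4);M[:3,:3]=R.from_quat(w[[1,2,3,0]]).as_matrix();M[:3,3]=get_tcp_pos()
    i=camera_info("wrist");return i["intrinsics"],M@i["tool_from_camera"]
def q(xdir):  # tool down, tool x axis along angle xdir
    m=np.array([[np.cos(xdir),np.sin(xdir),0],[np.sin(xdir),-np.cos(xdir),0],[0,0,-1]])
    return R.from_matrix(m).as_quat()[[3,0,1,2]]
def snap(n,cam="wrist"):
    K,T=wristT() if cam=="wrist" else (camera_info(cam)["intrinsics"],camera_info(cam)["T"])
    im=cv2.cvtColor(read_camera(cam),cv2.COLOR_RGB2BGR);cv2.imwrite(f"pics/{n}.png",im);np.savez(f"pics/{n}.npz",K=K,T=T);return im,K,T
E
python3 - <<'E'
from h import *
i=camera_info("scene");K,T=i["intrinsics"],i["T"]
c=[ray(K,T,p,.02) for p in [(287,243),(327,231),(350,243),(308,256)]]
m=np.mean(c,0);print(np.round(c,3),m)
print(ray(K,T,(295,214),.045))
m0=ray(K,T,(305,230),.02)
a=np.arctan2(*(c[1]-c[0])[[1,0]]);print("ang",a)
print(R.from_quat(np.array(get_ee_rot())[[1,2,3,0]]).as_matrix().round(2))
for xd in (a,a+np.pi,-1.1,-1.57):
    try:print(xd,inverse_kinematics([m0[0],m0[1],.30],q(xd)),inverse_kinematics([m0[0],m0[1],.07],q(xd)))
    except Exception as e:print(e)
E
```

```text
[[ 0.453 -0.023  0.02 ]
 [ 0.562 -0.029  0.02 ]
 [ 0.566 -0.108  0.02 ]
 [ 0.457 -0.098  0.02 ]] [ 0.50948081 -0.06446053  0.02      ]
[0.52547635 0.05144546 0.045     ]
ang -0.060500796614725946
[[ 0.45 -0.89 -0.  ]
 [-0.89 -0.45  0.  ]
 [-0.   -0.   -1.  ]]
-0.060500796614725946 [-1.03359671e-02  1.86032892e-01  1.77501715e+00 -4.44089210e-16
  1.18054261e+00  5.01648296e-02] [-1.03359671e-02  5.10885271e-01  1.94330896e+00 -4.44089210e-16
  6.87398423e-01  5.01648296e-02]
3.081091856975067 None None
-1.1 [-1.03359671e-02  1.86032892e-01  1.77501715e+00 -4.44089210e-16
  1.18054261e+00  1.08966403e+00] [-1.03359671e-02  5.10885271e-01  1.94330896e+00 -4.44089210e-16
  6.87398423e-01  1.08966403e+00]
-1.57 [-1.03359671e-02  1.86032892e-01  1.77501715e+00 -4.44089210e-16
  1.18054261e+00  1.55966403e+00] [-1.03359671e-02  5.10885271e-01  1.94330896e+00 -4.44089210e-16
  6.87398423e-01  1.55966403e+00]
```

```bash
python3 - <<'E'
from h import *
move_pose([.515,.05,.30],q(-.06)); command_gripper(0.0)
im,K,T=snap("w1");print(get_time())
E
```

```text
3.8333
```

View pics/w1.png

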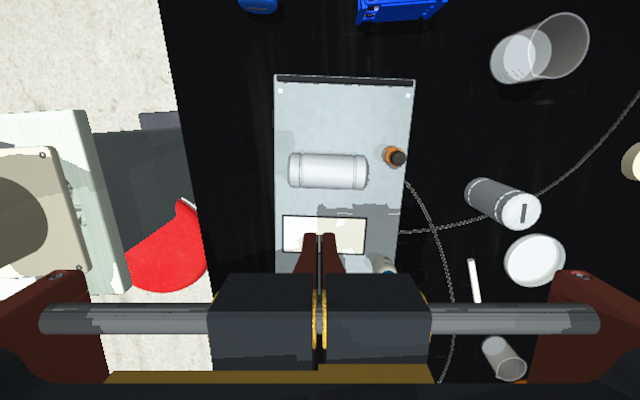

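Wrist view: the steel cylinder is at (327,171), the pane at (325,236) with its lower edge hidden by the fingertips, and the brown pot at (394,157). I'll shift so the pane is clear, then measure on a crop.

```bash
python3 - <<'E'
from h import *
movel([.515,-.03,.30],v=.2)
im,K,T=snap("w2")
cv2.imwrite("pics/w2c.png",cv2.resize(im[40:240,230:430],None,fx=3,fy=3,interpolation=cv2.INTER_CUBIC))
print(get_time())
E
```

```text
4.4333
```

View pics/w2c.png

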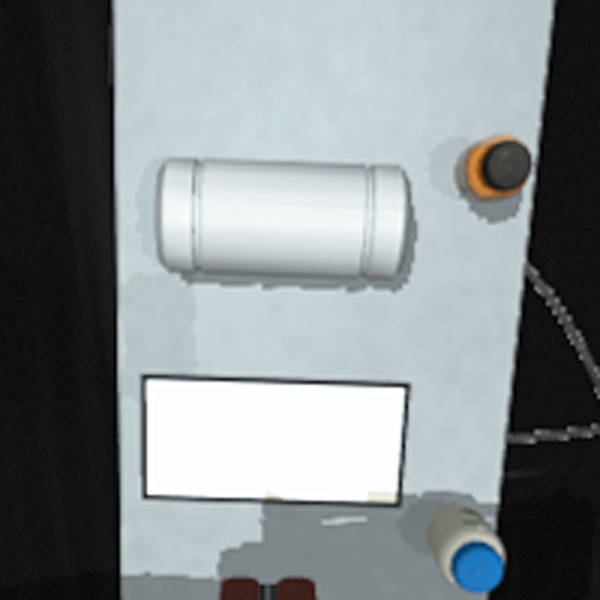

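The crop confirms the choice: a bare steel cylinder with end grooves at crop (285,217). Pane corners are at (143,376), (410,383), (402,505) and (143,497), with the white pot beside it at (478,566). I'll fit both poses.

```bash
cat >> h.py <<'E'
from scipy.optimize import least_squares
def paneFit(K,T,px):
    c=np.array([ray(K,T,p,.02) for p in px]);m=c.mean(0)
    ax=(c[1]+c[2]-c[0]-c[3]);return m,np.arctan2(ax[1],ax[0]),np.linalg.norm(c[1]-c[0]),np.linalg.norm(c[3]-c[0])
def edges(K,T,x,y,yaw):
    "silhouette of cylinder near its middle: (top,bottom) rows, and left/right end columns"
    a=np.array([np.cos(yaw),np.sin(yaw),0]);n=np.array([-a[1],a[0],0]);t=np.linspace(0,2*np.pi,361)
    f=lambda s:np.array([proj(K,T,np.array([x,y,.045])+s*a+.025*(np.cos(u)*n+np.sin(u)*np.array([0,0,1]))) for u in t])
    return f
def cylFit(K,T,top,bot,yaw):
    "pixel points on upper/lower silhouette lines -> offset d along n; both lines used"
    a=np.array([np.cos(yaw),np.sin(yaw),0])
    def res(p):
        r=[]
        f=edges(K,T,p[0],p[1],p[2]); A=f(-.045);B=f(.045)
        for pts,g in ((top,np.argmin),(bot,np.argmax)):
            P=A[g(A[:,1])];Q=B[g(B[:,1])]
            r+=[P[1]+(Q[1]-P[1])*(u-P[0])/(Q[0]-P[0])-v for u,v in pts]
        return r
    return res
E
python3 - <<'E'
from h import *
d=np.load("pics/w2.npz");K,T=d["K"],d["T"];im=cv2.imread("pics/w2.png")
c=lambda p:(230+(p[0]-1)/3,40+(p[1]-1)/3)
m,yaw,L,W=paneFit(K,T,[c(p) for p in [(143,376),(410,383),(402,505),(143,497)]]);print("pane",m,yaw,L,W)
res=cylFit(K,T,[c(p) for p in [(205,160),(360,164)]],[c(p) for p in [(205,272),(360,276)]],yaw)
# x from ends: mid z level
e0=ray(K,T,c((158,216)),.045);e1=ray(K,T,c((411,222)),.045);print("ends",e0,e1,np.linalg.norm(e1-e0))
x=(e0[0]+e1[0])/2
s=least_squares(lambda p:res([x,p[0],p[1]]),[.05,yaw],diff_step=1e-4);print(x,s.x,res([x,*s.x]))
rel=np.array([x,s.x[0]])-m[:2];a=np.array([np.cos(yaw),np.sin(yaw)]);print("along x,y",rel@a,rel@[-a[1],a[0]])
E
```

```text
pane [ 0.51782873 -0.05797534  0.02      ] -0.09052397939865996 0.1346328601511249 0.06371915433371694
ends [0.47149858 0.05554437 0.045     ] [0.58557137 0.04597775 0.045     ] 0.11447324052279007
0.5285349770664015 [ 0.05068375 -0.08516125] [np.float64(-0.6148806386881631), np.float64(-0.6164073809425616), np.float64(0.6875077845076305), np.float64(0.6350858182807428)]
along x,y 0.0008395848561350279 0.10918202688666816
```

```bash
cat >> h.py <<'E'
YAW=-.088; N=np.array([-np.sin(YAW),np.cos(YAW),0])
def stroke(c,travel,half,dig=.0005,v=.06):
    "c: cylinder centre; tip from c+half*N, moving -N by travel; returns forces"
    c=np.array(c,float);p=c+half*N;s=np.sign(travel)
    movel([p[0],p[1],.085],v=.25)
    hit=movel([p[0],p[1],.064],v=.025,until_force=3)
    z=get_tcp_pos()[2];f0=np.round(get_ft_force(),1)
    e=p-travel*N
    movel([e[0],e[1],z-dig],v=v);f1=np.round(get_ft_force(),1)
    t=np.array(get_tcp_pos())
    movel([e[0],e[1],z+.012],v=.04)
    return hit,z,f0,f1,t.round(4)
E
python3 - <<'E'
from h import *
c=[.5283,.0507,0]
move_pose([c[0],c[1]+.02,.11],q(YAW))
print(stroke(c,.030,.0075))
movel([.515,-.03,.30],v=.35)
im,K,T=snap("w3");cv2.imwrite("pics/w3c.png",cv2.resize(im[40:240,230:430],None,fx=3,fy=3,interpolation=cv2.INTER_CUBIC))
print(get_time(),get_ft_force())
E
```

```text
(True, np.float64(0.07006822724403262), array([-1. ,  0.3,  7.1]), array([-2.2, -0.8, 10.8]), array([0.5262, 0.0282, 0.07  ]))
8.125 [-0.38333299 -0.62678912  0.00820531]
```

View pics/w3c.png

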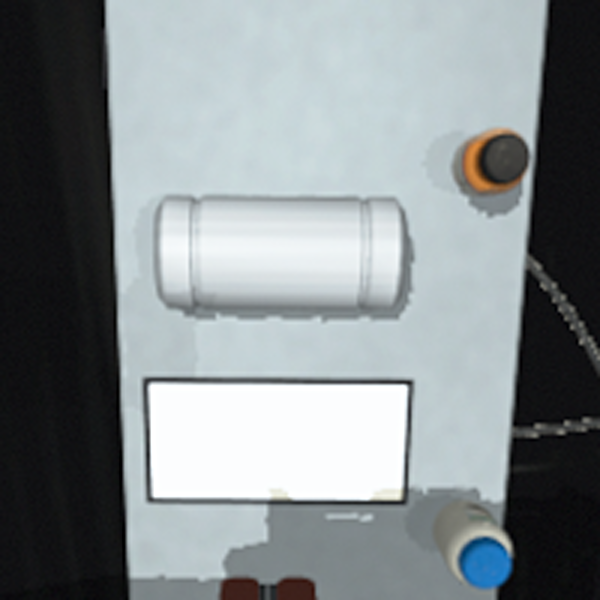

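The cylinder rolled and now sits at crop (282,252), still parallel to the pane, whose corners are (145,379), (412,382), (406,502) and (148,500). I'll measure this, then stroke on.

```bash
cat >> h.py <<'E'
def measure(npz,pane,top,bot,ends):
    d=np.load(npz);K,T=d["K"],d["T"];c=lambda p:(230+(p[0]-1)/3,40+(p[1]-1)/3)
    m,yaw,L,W=paneFit(K,T,[c(p) for p in pane])
    e=[ray(K,T,c(p),.045) for p in ends];x=(e[0][0]+e[1][0])/2
    res=cylFit(K,T,[c(p) for p in top],[c(p) for p in bot],yaw)
    s=least_squares(lambda p:res([x,p[0],p[1]]),[m[1]+.05,yaw],diff_step=1e-4)
    rel=np.array([x,s.x[0]])-m[:2];a=np.array([np.cos(yaw),np.sin(yaw)])
    print("pane",m.round(4),round(yaw,4),"cyl",round(x,4),s.x.round(4),"rel",(rel@a).round(4),(rel@[-a[1],a[0]]).round(4),np.round(res([x,*s.x]),2))
E
python3 - <<'E'
from h import *
measure("pics/w3.npz",[(145,379),(412,382),(406,502),(148,500)],[(205,198),(355,198)],[(205,308),(355,310)],[(153,252),(409,252)])
E
```

```text
pane [ 0.517 -0.058  0.02 ] -0.097 cyl 0.5263 [ 0.0351 -0.0939] rel 0.0001 0.0936 [-0.6  -0.28  0.65  0.3 ]
```

```bash
sed -i 's/^YAW=-.088/YAW=-.093/' h.py; python3 - <<'E'
from h import *
c=np.array([.5261,.0351,0])
move_pose([c[0],c[1]+.02,.11],q(YAW))
for i in range(5):
    print(stroke(c,.032,.008)); c-=.0163*N
print(c,get_time())
movel([c[0]-.005,-.06,.30],v=.35)
im,K,T=snap("w4");cv2.imwrite("pics/w4c.png",cv2.resize(im[40:240,230:430],None,fx=3,fy=3,interpolation=cv2.INTER_CUBIC))
print(get_time())
E
```

```text
(True, np.float64(0.07007839859777121), array([-1. , -0. ,  7.2]), array([-1.7, -0.5, 10.1]), array([0.5239, 0.0111, 0.07  ]))
(True, np.float64(0.07011128363418907), array([-1.4,  0.5,  6.9]), array([-2.9, -0.3,  9.6]), array([ 0.5223, -0.0053,  0.07  ]))
(True, np.float64(0.07010079661844254), array([-0.6, -0.2,  6.9]), array([-2.8,  0.2,  9.1]), array([ 0.5208, -0.0216,  0.07  ]))
(True, np.float64(0.07010221215012812), array([-1.9, -0.1,  7.1]), array([-2.2,  0. ,  9. ]), array([ 0.5192, -0.0378,  0.0699]))
(True, np.float64(0.07010622439827209), array([-1.1, -1.1,  6.3]), array([-2. ,  0. ,  9.1]), array([ 0.5177, -0.0541,  0.0699]))
[ 0.51853142 -0.04604781  0.        ] 18.9833
19.8083
```

View pics/w4c.png

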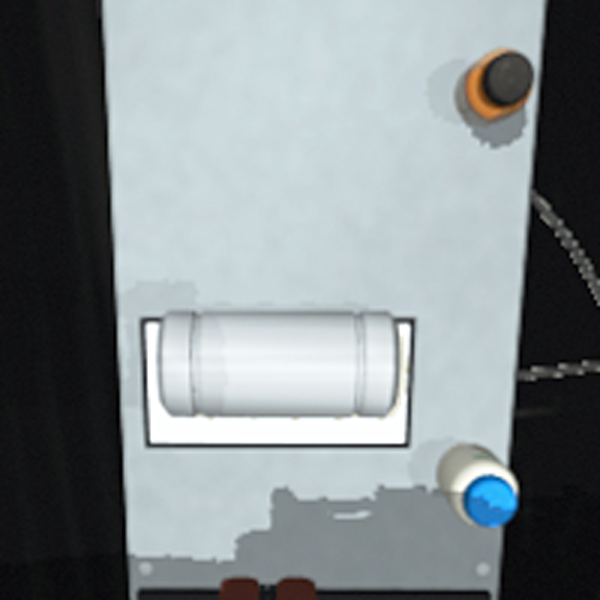

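The cylinder (crop x 158–398, y 310–415) now lies over the upper part of the pane, whose corners are (141,318), (416,318), (409,446) and (146,445).

```bash
python3 - <<'E'
from h import *
measure("pics/w4.npz",[(141,318),(416,318),(409,446),(146,445)],[(205,310),(355,310)],[(205,415),(355,415)],[(158,362),(398,362)])
E
```

```text
pane [ 0.5171 -0.0578  0.02  ] -0.0941 cyl 0.5183 [-0.0441 -0.0923] rel -0.0002 0.0138 [-0.37 -0.39  0.39  0.41]
```

```bash
python3 - <<'E'
from h import *
c=np.array([.5183,-.0441,0])
move_pose([c[0],c[1]+.015,.11],q(YAW))
print(stroke(c,.0276,.0069,v=.04))
movel([.512,-.06,.30],v=.35)
im,K,T=snap("w5");cv2.imwrite("pics/w5c.png",cv2.resize(im[40:240,230:430],None,fx=3,fy=3,interpolation=cv2.INTER_CUBIC))
wait(.3);print(get_time());snap("s5","side");print(np.abs(im.astype(int)-snap("w5b")[0]).max())
E
```

```text
(True, np.float64(0.07007125570541152), array([-1.4,  0.2,  7.6]), array([-2.6, -0.8, 10.1]), array([ 0.5164, -0.0648,  0.07  ]))
23.9
188
```

View pics/w5c.png

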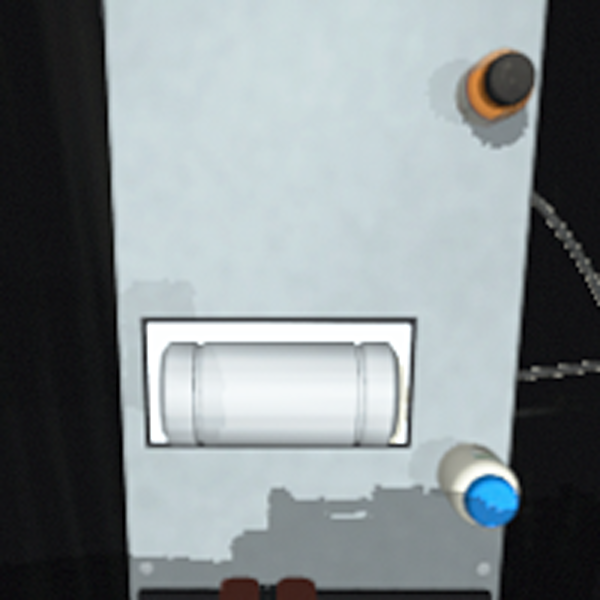

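```bash
python3 - <<'E'
from h import *
measure("pics/w5.npz",[(142,318),(417,318),(410,446),(147,446)],[(205,342),(355,342)],[(205,445),(355,445)],[(159,393),(400,393)])
movel([.512,-.134,.30],v=.3);wait(.2)
im,K,T=snap("w6");cv2.imwrite("pics/w6c.png",cv2.resize(im[40:240,230:430],None,fx=3,fy=3,interpolation=cv2.INTER_CUBIC));print(T[:3,3],get_time())
E
```

```text
pane [ 0.5172 -0.058   0.02  ] -0.0922 cyl 0.5171 [-0.0588 -0.0922] rel 0.0 -0.0008 [-0.46 -0.46  0.48  0.49]
[ 0.51963072 -0.05655333  0.46197566] 24.65
```

View pics/w6c.png

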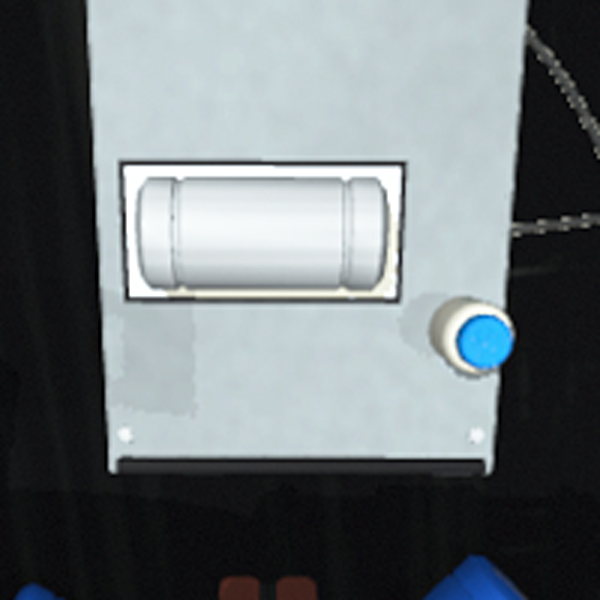

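From straight above, the cylinder (x 137–389, y 178–289) sits inside the pane (119,161), (407,162), (402,300) and (128,300). I'll fit this view as a cross-check.

```bash
python3 - <<'E'
from h import *
measure("pics/w6.npz",[(119,161),(407,162),(402,300),(128,300)],[(205,178),(340,178)],[(205,289),(340,289)],[(137,233),(389,233)])
E
```

```text
pane [ 0.518  -0.0579  0.02  ] -0.0932 cyl 0.5176 [-0.0588 -0.0915] rel -0.0003 -0.0009 [-0.6  -0.6   0.64  0.64]
```

```bash
python3 -c "
from station import *
print(get_time(),get_ft_force());job_done()"
```

```text
24.65 [ 0.24615046  0.17362248 -0.41408517]
the job is handed in; nothing more can be done
```

The cylinder now rests over the middle of the pane, and I handed the job in at 24.65 s of the 54 s allowed. It took seven light strokes on its top with the shut fingertips, at about 6–11 N, rolling it about 110 mm.

- **Position:** two wrist views from different places agree. The cylinder is 0.8 to 0.9 mm past the pane's centre along the board, within 0.3 mm across it, and parallel to the pane within about 0.1°.
- **Clear of everything:** the gripper was about 0.23 m above the bench, with the wrist force back near zero. The two pots looked undisturbed in the later wrist views. I took a final side picture but did not open it, so the beaker, marker and spare cylinder were not rechecked at the end.
- **Disagreed:** my automatic comparison of two successive pictures, meant to show that nothing was moving, differed by up to 188 grey levels. I think the arm was still settling, but I did not confirm it. The later overhead view, about 0.7 s on, gave the same cylinder position within 0.1 mm.
- **Fit error:** each fit left about 0.5 pixel, because the edges I picked by hand read slightly wide on both sides.

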